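Dose an evaporating dish from a locking pump dispenser

ROBOT

A 7-joint arm with a two-finger parallel gripper is mounted at the origin on a cart in front of the work surface, level with it; the furniture and walls round the work are solid. World frame = base frame: x ahead of the robot, y to its left, z up, the work surface at z = 0. Lengths are in m, angles in degrees, forces in N, time in s.
With the tool pointing down it reaches from about 0.425 to 0.875 m from the base axis. Payload 4.7 kg.
Tool frame: the origin (TCP) lies between the finger pads; the fingertips stand 8 mm ahead of it and the grasp point (between the pads) lies 11 mm behind it (env.tip_extent is the distance from the TCP to the fingertips, in m); z points along the fingers, y is the line along which they close (so a half turn about z gives the same grasp; the last joint's range is limited). The gripper opens to 87 mm and grips with 3 to 60 N. Pads are 19 mm wide; open, the fingers measure 117 mm over their backs; the gripper's body (75 mm by 190 mm) begins 51 mm behind the grasp point.
Start: joints at [-75.51, 18.392, -4.016, 83.108, 1.295, 78.541, -3.26], TCP at [0.154, 0.632, 0.231] pointing down, gripper open.
Joint ranges: [-163.93, 163.93], [-17.29, 119.83], [-79.2, 71.16], [3.27, 140.29], [-89.18, 269.18], [5.43, 117.66], [-154.24, 154.24]. Speed limits (degrees/s): [147.25, 147.25, 180, 180, 180, 180, 180].

INTERFACE

Orientations are given as [roll, pitch, yaw] about the fixed x, y, z axes, in that order (R = Rz(yaw) Ry(pitch) Rx(roll)).
In Python, from cell import sensors, vision, workorder, env gives the robot as it stands.
- The arm moves only by the tool drive_tool, never from a script. Its argument "moves" is a list of rows, each an object of numbers: "x", "y", "z": the shift along the tool's x, y, z in mm; "rx", "ry", "rz": the turn, a rotation vector about the tool's x, y, z in rad; "fingers": the closure, from -1 (fully open) to 1 (shut). In form: [{"x": .., "y": .., "z": .., "rx": .., "ry": .., "rz": .., "fingers": ..}, ...]. A call has 1 to 20 rows; each row is the pose to reach, as a shift and turn from the pose commanded when the call began, along the tool's axes at that moment; what a row does not reach only later rows make up. A row lasts 1/8 s, in which the tool goes at most 62.5 mm and 10.7 degrees, less where a joint would pass 70% of its speed; a pose out of reach is approached as far as the arm can. A call with a gripper value outside its range is refused whole. The fingers move at their own pace and stop on an object; "force" is the grip in N (left out, the last holds). Time passes only in rows, so rows that repeat a pose let the fingers close. It gives the time, the measured TCP pose, the force, the opening and the grip force at its end, in the units of the state.
- sensors.get_obs(): the state, without advancing time (a new reading comes with each control period).
- vision.read_camera(name): name is "side" or "top" or "wrist"; returns a dict with "image" (420x560x3 uint8, red, green, blue), "fx", "fy", "cx", "cy" (pixels), "k1" (the pictures are not rectified: a ray, as slopes to the right and down, at radius r is drawn at 1 + k1 r^2 times it, then the intrinsics apply), "R" (3x3) and "t" (3): a world point X has camera coordinates R X + t. Camera axes: x right, y down, z forward; pixel columns grow to the right and rows downward; lengths in m; the calibration is good to about 2 mm. A picture is of the moment at which its call begins. There is no depth.
- workorder.sign_off(): hands the job in; it is judged then, once.
The state is a dict: "time_s": time; "qpos": joint angles; "joint_velocities": joint speeds; "effort": joint torques, N m; "tool_pos": TCP position; "tool_rot": TCP orientation; "force": force on the tool from outside, world axes, zero at the start; "wrist_torque": the same for the moment, N m; "grip_width": finger opening in m; "grasp_force": force on a finger pad.
Only numpy, scipy, OpenCV 4.12 (cv2) and the standard library are available. Lean on these libraries where they do the work, as an engineer would, in place of code of your own. Each camera call takes 0.05 s, during which the arm holds its last target. There are 200 camera calls.

TASK

Dose the porcelain evaporating dish from the pump bottle: slide the dish along the bench, without tipping or lifting it, into the V-shaped rod of the bottle's stand, and only then swing the pump's spout round to its stop, over the dish, which unlocks it. Press the pump head gently all the way down, let it spring back up, and swing the spout back to its parked place so that the pump is locked again. Leave the dish standing in the V, never work the pump without the dish under the spout, and do not disturb the other vessels.

Things in the scene. Friction and masses are not known exactly. Their poses are not given: they have to be found in the camera images.
- dish: white porcelain evaporating dish, loose, about 0.1 kg, 87 x 94 mm over the rim and 48 mm high, with a flat foot 50 mm across and walls flaring outward to the rim, small pouring lip at its -y side. Origin: centre of its outline at the underside; z up.
- dish_mid (a point): centre of the dish's round bowl, at the level of its underside (3.5 mm from the dish's origin along the dish's +y); the rim's outer radius about this point is 43 mm (47 mm at the lip), the clear mouth's radius about 38 mm
- dispenser: fixed stand: grey plate 112 x 136 x 8 mm (ends 60 mm from the origin at +y, 76 mm at -y), opaque white bottle 72 mm in diameter clamped to a column at -y, black cap, white pump head. Origin: on the bottle's axis, at the worktop; z up; +y points from the bottle to the dish's place, -x along the parked spout. All pushes on stand, pump and dish must stay under 40 N, knocks included.
- dish_spot (a point): point on the worktop 100 mm from the bottle's axis along the stand's +y, vertically under the outlet of the fully unlocked spout: the dish's bowl centre comes to within a few mm of it when the dish rests against both arms of the V
- yoke_mid (a point): middle of the rod V that takes the dish: steel rod 8 mm thick at 42 mm height, on two legs; from its 40 mm wide cross-piece (this point is its middle, 54 mm from the bottle's axis) two arms spread at 45 degrees, opening along the stand's +y, and centre a dish slid in along -y
- pump_swivel (a joint): turn of pump head and spout about the bottle's axis, rad: 0 = parked, spout along the stand's -x; 1.57 = stop, unlocked, spout along the stand's +y (clockwise from above). Stays where left (friction 0.03 N m). Below 1.3 lugs under the head stand on a collar and it cannot be pressed (2 mm play); above, they pass into gaps. It cannot turn while down.
- pump_plunger (a joint): travel of the pump head, m: 0 = up, 0.016 = fully down. Sprung: about 2.5 N to start it, 5.5 N to hold it fully down, then a hard stop (press at 25 mm/s or slower and stop at 6 to 8 N); it rises by itself.
- pump_top (a point): centre of the pump head's flat round top, 45 mm in diameter, 212 mm above the worktop when up; moves with the head; its axes: -x along the spout
- spout_mid (a point): point on the axis of the spout's straight tube, 70 mm out from the bottle's axis, 202 mm above the worktop when the head is up. The tube is 11 mm thick and about level from 23 to 80 mm out; beyond that it bends down.
- spout_outlet (a point): mouth of the spout, 100 mm out from the bottle's axis, 162 mm above the worktop when up, facing down
- flask: bystander: glass conical flask, 74 mm wide, 111 mm high; origin at the centre of its underside
- amber_bottle: bystander: amber reagent bottle with black cap, 66 mm wide, 141 mm high; origin at the centre of its underside
- crucible: bystander: small white porcelain crucible, 40 mm wide, 36 mm high; origin at the centre of its underside
- small_beaker: bystander: small glass beaker, 52 mm wide, 70 mm high; origin at the centre of its underside
Not all that is in view belongs to the job. Of the things shaped like the dish, the white one is meant.

How it is judged:
By the outcome, as a careful person would: the job done as asked, in the order asked, and still so for the second after the job is handed in, with the robot touching nothing.
It also fails if it takes over 62 s, if anything falls off the work surface, if the arm or the gripper's body presses on something with over 40 N, if the wrist force passes 120 N, or if a joint passes its speed limit or range.

## Working session

There is one attempt and no reset: what is moved stays moved. The work goes in short steps, Python scripts to look and compute and a tool call to move; the robot and the scene stay as the last step left them, time stands still between calls to the robot, and variables do not carry over. Pictures are saved under pics/ and viewed, at most 10 in all, crops included, and the job is handed in when it is done.

Besides the shell and the picture viewer there is one more tool, called after ">>>" as a command line: name --argument value ..., lists and objects as JSON in quotes. drive_tool: Moves the arm, as the interface text tells. Its arguments: {"type":"object","properties":{"moves":{"type":"array"},"force":{"type":"number"}},"required":["moves"]}

```bash
ls; mkdir -p pics; cat > h.py <<'E'
import numpy as np, cv2
from cell import sensors, vision, workorder, env
def cam(n,fn=None):
    c=vision.read_camera(n)
    if fn: cv2.imwrite('pics/'+fn,c['image'][:,:,::-1])
    return c
def ray(c,u,v):
    K=np.array([[c['fx'],0,c['cx']],[0,c['fy'],c['cy']],[0,0,1.]])
    p=cv2.undistortPoints(np.array([[[u,v]]],float),K,np.array([c['k1'],0,0,0.]),None,None)[0,0] 
    R=np.array(c['R']);t=np.array(c['t'])
    d=R.T@np.array([p[0],p[1],1]); return -R.T@t, d/np.linalg.norm(d)
def onz(c,u,v,z):
    o,d=ray(c,u,v); return o+d*(z-o[2])/d[2]
def tri(a,b):
    (o1,d1),(o2,d2)=a,b
    A=np.stack([d1,-d2],1); s=np.linalg.lstsq(A,o2-o1,rcond=None)[0]
    p,q=o1+s[0]*d1,o2+s[1]*d2; return (p+q)/2, np.linalg.norm(p-q)
def proj(c,X):
    K=np.array([[c['fx'],0,c['cx']],[0,c['fy'],c['cy']],[0,0,1.]])
    return cv2.projectPoints(np.array([X],float),cv2.Rodrigues(np.array(c['R']))[0],np.array(c['t'],float),K,np.array([c['k1'],0,0,0.]))[0][0,0]
E
python3 - <<'E'
from h import *
a=cam('top','top0.png');b=cam('side','side0.png');w=cam('wrist','w0.png')
cv2.imwrite('pics/all0.png',np.hstack([a['image'],b['image']])[:,:,::-1][:, :])
for c in(a,b,w): print(-np.array(c['R']).T@c['t'],c['fx'],c['k1'],np.array(c['R'])[2])
print(sensors.get_obs(), env.tip_extent)
E
```

```text
pics
[ 0.49673714 -0.09363031  1.46093515] 423.38276499752135 -0.03285891085967384 [ 0.07141513  0.01184766 -0.99737631]
[0.6120138  1.04819437 0.70417198] 434.8644757791556 0.02576521917922434 [-0.01631592 -0.89050237 -0.45468596]
[0.08669233 0.6474019  0.38386898] 376.66401892389194 -0.10300886751186897 [ 0.2434431  -0.06054198 -0.96802383]
{'time_s': 0.15, 'qpos': array([-75.50975312,  18.42754887,  -4.01622674,  83.1598387 ,
         1.29544317,  78.539863  ,  -3.25952413]), 'joint_velocities': array([-0.01431601, -0.1696819 , -0.00077751, -0.21376683,  0.01417889,
       -0.05081437, -0.0815992 ]), 'effort': array([-4.43375420e-04, -4.91794753e+01, -4.04798426e-01, -3.12875962e+01,
       -6.39232364e-02,  4.04546829e-02,  1.02724582e-04]), 'tool_pos': array([0.1536947 , 0.63114822, 0.22972404]), 'tool_rot': array([-1.79917994e+02,  5.29814817e-03,  1.66320396e+02]), 'force': array([ 0.0277482 , -0.1270581 ,  0.41804867]), 'wrist_torque': array([-0.00356559, -0.03589121,  0.04895677]), 'grasp_force': 0.0, 'grip_width': 0.0870775655147862} 0.008
```

View pics/top0.png

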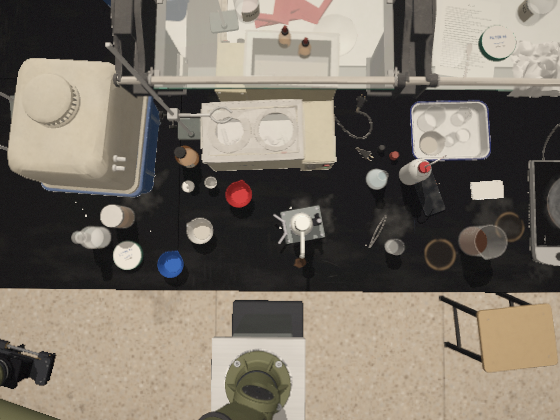

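View pics/side0.png

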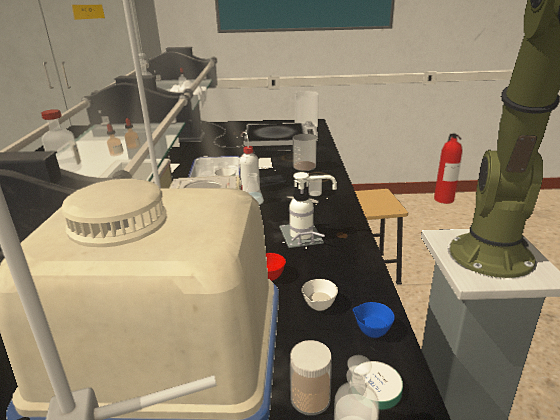

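Top view: three dish-shaped things – red (238,194), white (200,231), blue (171,264). The white one with a pouring lip fits the text. The stand is at (303,223), with its spout parked towards the robot (303,258) and the V opening left at (280,228). I'll confirm this in one enlarged crop.

```bash
python3 - <<'E'
import cv2,numpy as np
a=cv2.imread('pics/top0.png')[140:290,160:340];b=cv2.imread('pics/side0.png')[160:320,260:400]
a=cv2.resize(a,(480,400),interpolation=3);b=cv2.resize(b,(320,366),interpolation=3)
o=np.zeros((400,800,3),np.uint8);o[:,:480]=a;o[:366,480:]=b;cv2.imwrite('pics/crop0.png',o)
E
```

```text
(no output)
```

View pics/crop0.png

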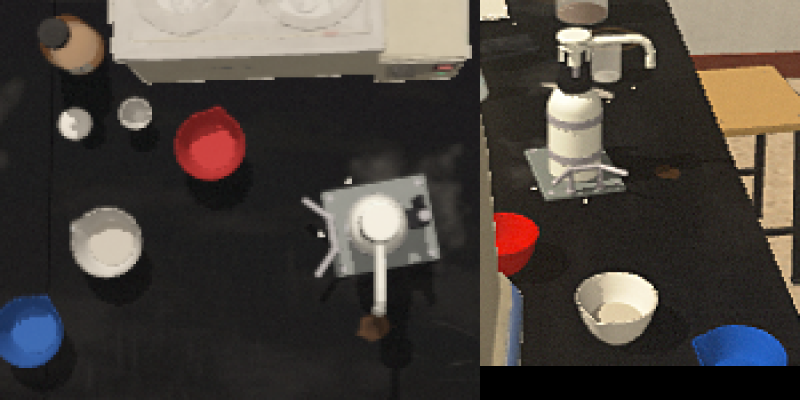

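The crop shows the white dish (crop 107,243 = top 200,231), with its lip to the upper left. The red and blue dishes are decoys. The stand's spout points down-image and the V opens to the left. Now I'll measure.

```bash
cat > m.py <<'E'
from h import *
np.set_printoptions(precision=4,suppress=True)
def mask(c,roi,f):
    x0,y0,x1,y1=roi; im=c['image'].astype(int)
    m=np.zeros(im.shape[:2],np.uint8); m[y0:y1,x0:x1]=f(im)[y0:y1,x0:x1]
    n,l,s,_=cv2.connectedComponentsWithStats(m); i=1+np.argmax(s[1:,4]); return (l==i).astype(np.uint8)
def cont(m): return max(cv2.findContours(m,0,cv2.CHAIN_APPROX_NONE)[0],key=len)[:,0]
white=lambda im:(im.min(2)>70)
E
python3 - <<'E'
from m import *
a=cam('top');b=cam('side')
m=mask(a,(180,212,222,250),white);c=cont(m)
P=np.array([onz(a,u,v,.048)[:2] for u,v in c])
(cx,cy),r=cv2.minEnclosingCircle(P.astype(np.float32)*1000);print('dish top z48',cx,cy,r,P.min(0),P.max(0),m.sum())
# circle fit robust
def fit(P):
    w=np.ones(len(P))
    for _ in range(10):
        A=np.c_[2*P,np.ones(len(P))];s=np.linalg.lstsq(A*w[:,None],(P**2).sum(1)*w,rcond=None)[0]
        R=np.sqrt(s[2]+s[0]**2+s[1]**2);e=np.hypot(*(P-s[:2]).T)-R;w=1/(1+(e/.0015)**2)
    return s[:2],R,e
s,R,e=fit(P);i=e.argmax();print('fit',s,R,'lip',e.max(),P[i],np.degrees(np.arctan2(*(P[i]-s)[::-1])))
m2=mask(b,(296,270,342,315),white);c2=cont(m2)
P2=np.array([onz(b,u,v,.048)[:2] for u,v in c2 if v<292]);s2,R2,e2=fit(P2);print('side fit',s2,R2, c2.min(0),c2.max(0))
# plate
hsv=cv2.cvtColor(a['image'],cv2.COLOR_RGB2HSV)
m3=mask(a,(270,195,335,255),lambda im:(im.min(2)>60))
cv2.imwrite('pics/m3.png',m3*255)
x=a['image'];print(x[240,292],x[212,318],x[225,305],x[222,301],x[250,302],x[228,277])
# head top from two views
mh=mask(a,(285,208,322,275),lambda im:(im.min(2)>185));ch=cont(mh);print('head',ch.min(0),ch.max(0),mh.sum())
for v in range(ch[:,1].min(),ch[:,1].max()+1,4):
    q=np.where(mh[v])[0];print(v,q.min(),q.max(),end=' | ')
print()
hb=mask(b,(285,165,345,200),lambda im:(im.min(2)>150))
for v in range(165,200,2):
    q=np.where(hb[v])[0]; print(v,q.min() if len(q) else 0,q.max() if len(q) else 0,end=' | ')
E
```

```text
dish top z48 518.3451538085938 197.7725830078125 47.62443161010742 [0.4741 0.1534] [0.5577 0.2415] 574
fit [0.5159 0.1957] 0.04309644230669372 lip 0.00740773362346895 [0.5373 0.2415] 64.98705413267652
side fit [0.5161 0.1972] 0.04345001934593744 [301 279] [337 310]
[138 138 129] [151 151 143] [244 238 224] [244 238 224] [232 226 212] [27 25 24]
head [292 213] [310 229] 229
213 299 302 | 217 293 307 | 221 292 309 | 225 292 309 | 229 300 304 | 
165 0 0 | 167 0 0 | 169 0 0 | 171 0 0 | 173 0 0 | 175 323 329 | 177 309 333 | 179 332 333 | 181 333 334 | 183 334 334 | 185 333 334 | 187 333 334 | 189 0 0 | 191 0 0 | 193 0 0 | 195 0 0 | 197 0 0 | 199 0 0 |
```

```bash
python3 - <<'E'
from m import *
a=cam('top');b=cam('side')
im=cv2.imread('pics/top0.png')[200:265,265:335];im2=cv2.imread('pics/side0.png')[165:255,270:345]
o=np.zeros((600,800,3),np.uint8)
o[:390,:420]=cv2.resize(im,(420,390),interpolation=0);o[:450,425:800]=cv2.resize(im2,(375,450),interpolation=0)
m=mask(a,(270,195,335,255),lambda im:(im.min(2)>60))
m=cv2.morphologyEx(m,cv2.MORPH_OPEN,np.ones((7,7),np.uint8));c=cont(m)
P=np.array([onz(a,u,v,.008)[:2] for u,v in c])*1000
r=cv2.minAreaRect(P.astype(np.float32));print(r,cv2.boxPoints(r))
for p in cv2.boxPoints(r):
    q=proj(a,[*p/1000,.008]);cv2.circle(o,tuple(int(t) for t in ((q-[265,200]+.5)*6)),4,(0,0,255),-1)
mh=mask(a,(285,208,322,275),lambda im:(im.min(2)>185)); ys,xs=np.where(mh);print('headtop px',xs.mean(),ys.mean(),onz(a,xs.mean(),ys.mean(),.212))
cv2.imwrite('pics/crop1.png',o)
E
```

```text
((540.51708984375, -148.3703155517578), (116.32356262207031, 138.71359252929688), 11.259329795837402) [[ 469.9328  -91.7045]
 [ 497.0167 -227.7483]
 [ 611.1014 -205.0361]
 [ 584.0175  -68.9923]]
headtop px 301.0131578947368 220.98245614035088 [ 0.5434 -0.1378  0.212 ]
```

View pics/crop1.png

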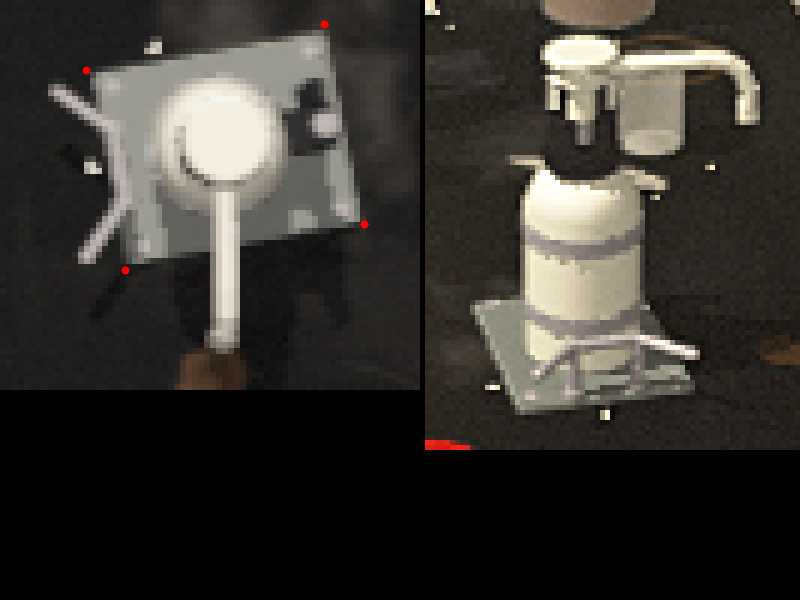

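Both views put the dish bowl centre at (516,196) mm with rim radius 43 and z 48, which agrees. The plate comes out at 116x139, against 112x136 in the text. The stand is turned about +11°, with its axis at about (540,-140) and the dish spot at about (519,-42). Next I'll work out the first move.

```bash
cat > sh.py <<'E'
from m import *
from scipy.spatial.transform import Rotation as Ro
def shift(p,yaw):
    o=sensors.get_obs();R=Ro.from_euler('xyz',o['tool_rot'],degrees=True)
    d=R.inv().apply(np.array(p)-o['tool_pos'])*1000
    rv=(R.inv()*Ro.from_euler('xyz',[180,0,yaw],degrees=True)).as_rotvec()
    print('pos',o['tool_pos'],o['tool_rot'],'F',o['force'],'t',o['time_s'],'\n-> shift mm',d,'rotvec',rv)
E
python3 - <<'E'
from sh import *
a=cam('top');b=cam('side')
for z in(0,.2,.35): print(z,onz(a,152,188,z),onz(a,118,65,z))
print(onz(a,93,237,.1),onz(a,118,215,.12),onz(a,238,194,.048),onz(a,171,264,.048))
shift([.516,.196,.231],101)
E
```

```text
0 [0.6636 0.3752 0.    ] [1.1078 0.5127 0.    ]
0.2 [0.6408 0.311  0.2   ] [1.0242 0.4297 0.2   ]
0.35 [0.6237 0.2629 0.35  ] [0.9614 0.3674 0.35  ]
[0.4917 0.5323 0.1   ] [0.5626 0.4442 0.12  ] [0.639  0.0682 0.048 ] [0.4037 0.289  0.048 ]
pos [0.1538 0.6315 0.2305] [-179.9969    0.0023  166.3159] F [ 0.4169 -0.1152  0.3998] t 0.45 
-> shift mm [-454.9641 -337.4808   -0.4739] rotvec [-0.      0.0001  1.14  ]
```

>>> drive_tool --moves '[{"x":-40,"y":-30,"rz":0.1,"fingers":1},{"x":-80,"y":-60,"rz":0.2,"fingers":1},{"x":-120,"y":-90,"rz":0.3,"fingers":1},{"x":-160,"y":-120,"rz":0.4,"fingers":1},{"x":-200,"y":-150,"rz":0.5,"fingers":1},{"x":-240,"y":-180,"rz":0.6,"fingers":1},{"x":-280,"y":-208,"rz":0.7,"fingers":1},{"x":-320,"y":-238,"rz":0.8,"fingers":1},{"x":-360,"y":-268,"rz":0.9,"fingers":1},{"x":-400,"y":-298,"rz":1.0,"fingers":1},{"x":-430,"y":-320,"rz":1.1,"fingers":1},{"x":-455,"y":-337.5,"rz":1.14,"fingers":1},{"x":-455,"y":-337.5,"z":30,"rz":1.14,"fingers":1},{"x":-455,"y":-337.5,"z":60,"rz":1.14,"fingers":1},{"x":-455,"y":-337.5,"z":60,"rz":1.14,"fingers":1}]'

```text
invalid input at $.moves[0]: expected keys x, y, z, rx, ry, rz, fingers
```

```bash
python3 - <<'E'
from sh import *
w=cam('wrist','w1.png');print(proj(w,[.516,.196,.048]),proj(w,[.516,.196,.02]),proj(w,[.516+.043,.196,.048]))
shift([.516,.196,.028],101)
E
```

```text
[ 40.2866 508.3373] [ 48.8027 492.891 ] [ 54.5443 526.8135]
pos [0.1538 0.6315 0.2306] [-179.9994    0.0005  166.319 ] F [-0.0798  0.4327  0.1759] t 0.5 
-> shift mm [-454.9798 -337.4993  202.5681] rotvec [-0.    0.    1.14]
```

View pics/w1.png

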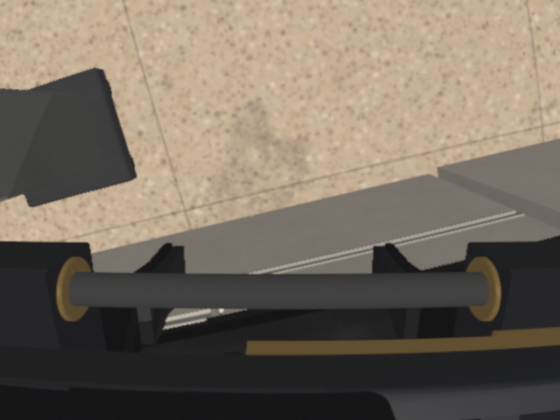

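The move was refused because every key must be given, so the picture only shows the floor and the gripper (fingers at rows 240-420). Repeating the move with all keys.

>>> drive_tool --moves '[{"x":-40,"y":-30,"z":0,"rx":0,"ry":0,"rz":0.1,"fingers":1},{"x":-80,"y":-60,"z":0,"rx":0,"ry":0,"rz":0.2,"fingers":1},{"x":-120,"y":-90,"z":0,"rx":0,"ry":0,"rz":0.3,"fingers":1},{"x":-160,"y":-120,"z":0,"rx":0,"ry":0,"rz":0.4,"fingers":1},{"x":-200,"y":-150,"z":0,"rx":0,"ry":0,"rz":0.5,"fingers":1},{"x":-240,"y":-180,"z":0,"rx":0,"ry":0,"rz":0.6,"fingers":1},{"x":-280,"y":-208,"z":0,"rx":0,"ry":0,"rz":0.7,"fingers":1},{"x":-320,"y":-238,"z":0,"rx":0,"ry":0,"rz":0.8,"fingers":1},{"x":-360,"y":-268,"z":0,"rx":0,"ry":0,"rz":0.9,"fingers":1},{"x":-400,"y":-298,"z":0,"rx":0,"ry":0,"rz":1.0,"fingers":1},{"x":-430,"y":-320,"z":0,"rx":0,"ry":0,"rz":1.1,"fingers":1},{"x":-455,"y":-337.5,"z":0,"rx":0,"ry":0,"rz":1.14,"fingers":1},{"x":-455,"y":-337.5,"z":30,"rx":0,"ry":0,"rz":1.14,"fingers":1},{"x":-455,"y":-337.5,"z":60,"rx":0,"ry":0,"rz":1.14,"fingers":1},{"x":-455,"y":-337.5,"z":60,"rx":0,"ry":0,"rz":1.14,"fingers":1}]'

```text
time_s: 2.38
tool_pos: [0.5144, 0.1957, 0.1684]
tool_rot: [-179.7, 0.1, 101.1]
force: [-0.1, -0.2, -0.1]
grip_width: 0.0006
grasp_force: 0.0
```

```bash
python3 - <<'E'
from sh import *
w=cam('wrist','w2.png');print(proj(w,[.516,.196,.048]),proj(w,[.516,.196,.02]),proj(w,[.516+.043,.196,.048]),proj(w,[.516,.196+.043,.048]))
shift([.516,.196,.028],101)
E
```

```text
[282.0329 206.6655] [281.8768 198.4172] [337.6464 217.3217] [293.5724 150.2239]
pos [0.5156 0.1961 0.1702] [-179.9051    0.0249  101.0601] F [-1.0683 -0.2557  1.1159] t 2.425 
-> shift mm [ -0.1659   0.6198 142.1672] rotvec [-0.0017  0.0004  0.001 ]
```

View pics/w2.png

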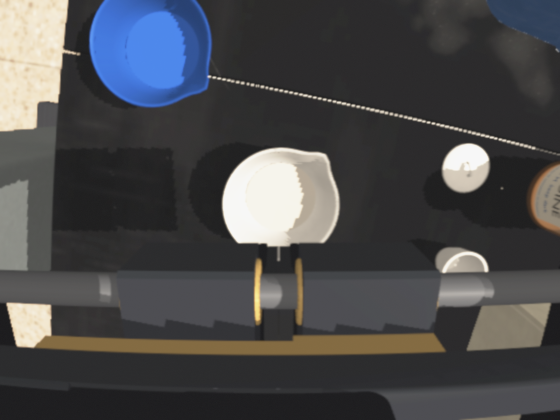

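The wrist view shows the white dish at (281,205), which is where it was predicted (282,207). The closed fingers are above it, the blue dish is at (150,50), the crucible at (466,168) and the amber bottle at (555,200), all clear. Lowering into the bowl.

>>> drive_tool --moves '[{"x":0,"y":0,"z":40,"rx":0,"ry":0,"rz":0,"fingers":1},{"x":0,"y":0,"z":80,"rx":0,"ry":0,"rz":0,"fingers":1},{"x":0,"y":0,"z":110,"rx":0,"ry":0,"rz":0,"fingers":1},{"x":0,"y":0,"z":125,"rx":0,"ry":0,"rz":0,"fingers":1},{"x":0,"y":0,"z":134,"rx":0,"ry":0,"rz":0,"fingers":1},{"x":0,"y":0,"z":140,"rx":0,"ry":0,"rz":0,"fingers":1},{"x":0,"y":0,"z":140,"rx":0,"ry":0,"rz":0,"fingers":1}]'

```text
time_s: 3.3
tool_pos: [0.5164, 0.1962, 0.031]
tool_rot: [180.0, -0.0, 101.0]
force: [0.1, 0.6, 0.3]
grip_width: 0.0003
grasp_force: 0.0
```

```bash
python3 - <<'E'
from sh import *
import numpy as np
shift([.504-.003,.036+.016,.030],101)
shift([.5195+.003,-.0424-.016,.030],101)
E
```

```text
pos [0.5164 0.1962 0.031 ] [179.9589  -0.0175 101.0025] F [0.0829 0.6284 0.3047] t 3.3 
-> shift mm [-138.6075  -42.6664    0.9517] rotvec [ 0.0007 -0.0003  0.    ]
pos [0.5164 0.1962 0.031 ] [179.9589  -0.0175 101.0025] F [0.0829 0.6284 0.3047] t 3.3 
-> shift mm [-251.0815  -42.6315    0.9175] rotvec [ 0.0007 -0.0003  0.    ]
```

>>> drive_tool --moves '[{"x":-5,"y":-1,"z":0,"rx":0,"ry":0,"rz":0,"fingers":1},{"x":-9,"y":-2,"z":0,"rx":0,"ry":0,"rz":0,"fingers":1},{"x":-13,"y":-4,"z":0,"rx":0,"ry":0,"rz":0,"fingers":1},{"x":-17,"y":-5,"z":0,"rx":0,"ry":0,"rz":0,"fingers":1},{"x":-21,"y":-6,"z":0,"rx":0,"ry":0,"rz":0,"fingers":1},{"x":-26,"y":-8,"z":0,"rx":0,"ry":0,"rz":0,"fingers":1},{"x":-32,"y":-10,"z":0,"rx":0,"ry":0,"rz":0,"fingers":1},{"x":-39,"y":-12,"z":0,"rx":0,"ry":0,"rz":0,"fingers":1},{"x":-47,"y":-15,"z":0,"rx":0,"ry":0,"rz":0,"fingers":1},{"x":-55,"y":-18,"z":0,"rx":0,"ry":0,"rz":0,"fingers":1},{"x":-63,"y":-21,"z":0,"rx":0,"ry":0,"rz":0,"fingers":1},{"x":-71,"y":-24,"z":0,"rx":0,"ry":0,"rz":0,"fingers":1},{"x":-79,"y":-27,"z":0,"rx":0,"ry":0,"rz":0,"fingers":1},{"x":-87,"y":-30,"z":0,"rx":0,"ry":0,"rz":0,"fingers":1},{"x":-95,"y":-33,"z":0,"rx":0,"ry":0,"rz":0,"fingers":1},{"x":-103,"y":-36,"z":0,"rx":0,"ry":0,"rz":0,"fingers":1},{"x":-111,"y":-39,"z":0,"rx":0,"ry":0,"rz":0,"fingers":1},{"x":-119,"y":-42,"z":0,"rx":0,"ry":0,"rz":0,"fingers":1},{"x":-125,"y":-43,"z":0,"rx":0,"ry":0,"rz":0,"fingers":1},{"x":-125,"y":-43,"z":0,"rx":0,"ry":0,"rz":0,"fingers":1}]'

```text
time_s: 5.8
tool_pos: [0.4977, 0.0644, 0.0306]
tool_rot: [180.0, 0.0, 100.9]
force: [0.4, -0.6, -0.6]
grip_width: 0.0001
grasp_force: 0.0
```

```bash
python3 - <<'E'
from sh import *
a=cam('top','top3.png');w=cam('wrist','w3.png')
cv2.imwrite('pics/c3.png',np.vstack([cv2.resize(cv2.imread('pics/top3.png')[180:270,180:340],(533,300),interpolation=2),cv2.resize(cv2.imread('pics/w3.png')[:300],(533,286))]))
shift([.5195+.003,-.0424-.016,.030],101)
E
```

```text
pos [0.4977 0.0651 0.0306] [179.9978  -0.0011 100.9994] F [-0.2693  0.3733 -0.4357] t 5.9 
-> shift mm [-125.9816    0.7524    0.5497] rotvec [ 0. -0. -0.]
```

View pics/c3.png

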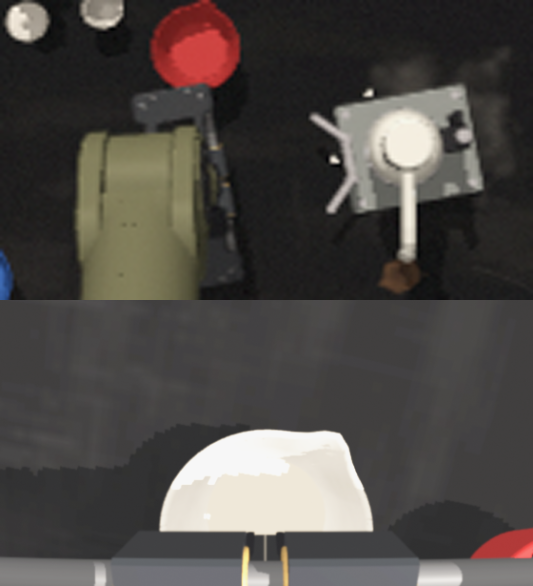

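The dish has followed upright, with the fingers inside its front wall. The V lies straight ahead at crop (345,165). Measuring the dish relative to the tool.

```bash
cat > df.py <<'E'
from sh import *
from scipy.optimize import least_squares
def dish():
    w=cam('wrist');m=mask(w,(120,90,430,225),lambda im:(im.min(2)>120));c=cont(m)
    c=c[(c[:,1]<222)]
    P=np.array([onz(w,u,v,.048)[:2] for u,v in c])
    f=least_squares(lambda s:np.hypot(*(P-s).T)-.043,P.mean(0)-[0,.02],loss='soft_l1',f_scale=.001)
    e=np.hypot(*(P-f.x).T)-.043;print('dish',f.x,'med err',np.median(abs(e)),len(P)); return f.x
E
python3 -c "
from df import *
dish()"
```

```text
dish [0.4949 0.0832] med err 0.0007310857397295548 292
```

>>> drive_tool --moves '[{"x":-4,"y":0,"z":0,"rx":0,"ry":0,"rz":0,"fingers":1},{"x":-10,"y":0,"z":0,"rx":0,"ry":0,"rz":0,"fingers":1},{"x":-17,"y":0,"z":0,"rx":0,"ry":0,"rz":0,"fingers":1},{"x":-24,"y":0,"z":0,"rx":0,"ry":0,"rz":0,"fingers":1},{"x":-31,"y":0,"z":0,"rx":0,"ry":0,"rz":0,"fingers":1},{"x":-38,"y":0,"z":0,"rx":0,"ry":0,"rz":0,"fingers":1},{"x":-45,"y":0,"z":0,"rx":0,"ry":0,"rz":0,"fingers":1},{"x":-52,"y":0,"z":0,"rx":0,"ry":0,"rz":0,"fingers":1},{"x":-59,"y":0,"z":0,"rx":0,"ry":0,"rz":0,"fingers":1},{"x":-66,"y":0,"z":0,"rx":0,"ry":0,"rz":0,"fingers":1},{"x":-73,"y":0,"z":0,"rx":0,"ry":0,"rz":0,"fingers":1},{"x":-80,"y":0,"z":0,"rx":0,"ry":0,"rz":0,"fingers":1},{"x":-86,"y":0,"z":0,"rx":0,"ry":0,"rz":0,"fingers":1},{"x":-92,"y":0,"z":0,"rx":0,"ry":0,"rz":0,"fingers":1},{"x":-97,"y":0,"z":0,"rx":0,"ry":0,"rz":0,"fingers":1},{"x":-101,"y":0,"z":0,"rx":0,"ry":0,"rz":0,"fingers":1},{"x":-105,"y":0,"z":0,"rx":0,"ry":0,"rz":0,"fingers":1},{"x":-108,"y":0,"z":0,"rx":0,"ry":0,"rz":0,"fingers":1},{"x":-110,"y":0,"z":0,"rx":0,"ry":0,"rz":0,"fingers":1}]'

```text
time_s: 8.32
tool_pos: [0.5187, -0.043, 0.0305]
tool_rot: [180.0, -0.0, 101.0]
force: [0.3, 0.6, -0.2]
grip_width: 0.0003
grasp_force: 0.2
```

```bash
python3 - <<'E'
from df import *
a=cam('top','top4.png');b=cam('side','side4.png');d=dish()
v=d-[.5195,-.0424];print('rel spot along,lat',v@[-.195,.981],v@[.981,.195])
cv2.imwrite('pics/c4.png',np.hstack([cv2.resize(cv2.imread('pics/top4.png')[190:270,250:330],(400,400),interpolation=2),cv2.resize(cv2.imread('pics/side4.png')[170:270,270:370],(400,400),interpolation=2)]))
shift([.5232,-.061,.030],101)
E
```

```text
dish [ 0.5158 -0.0238] med err 0.0006975349899940482 300
rel spot along,lat 0.01901365522959406 -7.431916262887195e-07
pos [ 0.5187 -0.043   0.0306] [179.9942   0.0073 100.9979] F [0.1141 0.1509 0.4237] t 8.475 
-> shift mm [-18.5259   0.9587   0.5703] rotvec [ 0.0001  0.0001 -0.    ]
```

View pics/c4.png

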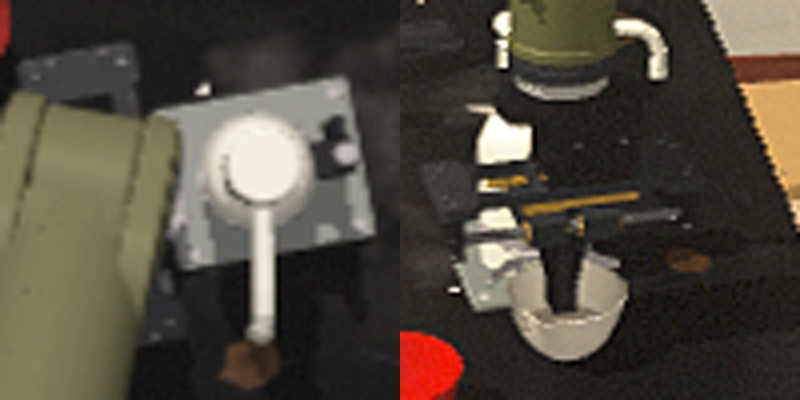

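```bash
python3 - <<'E'
from sh import *
a=cam('top');b=cam('side')
ax=np.array([.540,-.1395]);yv=np.array([-.195,.981])
im=a['image'].astype(int)
for r in (214,218,222,226):
    row=im[r]; print(r,[tuple(row[c]) for c in range(282,294,1)][:12])
for z in(.2,.25,.3): print(z,[(onz(a,286.5,v,z)[:2]-ax)@yv for v in(214,220,226)])
# bottle/head edges in top
print('head left edge', [(onz(a,c,v,.212)[:2]-ax)@yv for c,v in((295,222),(291,222))])
# flange bottom in side: near row
for y in (-.043,-.0): 
    o,d=ray(b,270+155/4,170+97/4);t=(y-o[1])/d[1];print('flange',o+t*d)
E
```

```text
214 [(np.int64(113), np.int64(109), np.int64(78)), (np.int64(113), np.int64(110), np.int64(79)), (np.int64(111), np.int64(107), np.int64(78)), (np.int64(122), np.int64(119), np.int64(100)), (np.int64(145), np.int64(144), np.int64(134)), (np.int64(155), np.int64(155), np.int64(145)), (np.int64(155), np.int64(155), np.int64(146)), (np.int64(155), np.int64(155), np.int64(146)), (np.int64(154), np.int64(154), np.int64(145)), (np.int64(154), np.int64(154), np.int64(145)), (np.int64(153), np.int64(153), np.int64(145)), (np.int64(154), np.int64(153), np.int64(146))]
218 [(np.int64(127), np.int64(123), np.int64(88)), (np.int64(127), np.int64(124), np.int64(90)), (np.int64(118), np.int64(114), np.int64(82)), (np.int64(97), np.int64(94), np.int64(71)), (np.int64(124), np.int64(124), np.int64(112)), (np.int64(155), np.int64(155), np.int64(146)), (np.int64(155), np.int64(155), np.int64(146)), (np.int64(155), np.int64(154), np.int64(146)), (np.int64(159), np.int64(157), np.int64(148)), (np.int64(175), np.int64(170), np.int64(160)), (np.int64(199), np.int64(193), np.int64(180)), (np.int64(221), np
[... 911 characters left out ...]
7)), (np.int64(170), np.int64(167), np.int64(161)), (np.int64(175), np.int64(169), np.int64(163)), (np.int64(165), np.int64(159), np.int64(146)), (np.int64(196), np.int64(190), np.int64(176)), (np.int64(217), np.int64(210), np.int64(196))]
0.2 [np.float64(0.03900719085140456), np.float64(0.042411557554851986), np.float64(0.04580912855018372)]
0.25 [np.float64(0.039579275284714416), np.float64(0.04284864826143229), np.float64(0.04611149500099463)]
0.3 [np.float64(0.04015135971802424), np.float64(0.0432857389680126), np.float64(0.046413861451805545)]
head left edge [np.float64(0.01902461582144563), np.float64(0.030606667998498045)]
flange [ 0.5229 -0.043   0.1917]
flange [0.5264 0.     0.2119]
```

The olive wrist would come within about 1 mm of the pump head by the end of the slide. I'll tilt the tool 14° so the wrist leans away from the bottle, then finish the push.

>>> drive_tool --moves '[{"x":2,"y":0,"z":0,"rx":0,"ry":-0.06,"rz":0,"fingers":1},{"x":2,"y":0,"z":0,"rx":0,"ry":-0.12,"rz":0,"fingers":1},{"x":2,"y":0,"z":0,"rx":0,"ry":-0.18,"rz":0,"fingers":1},{"x":2,"y":0,"z":0,"rx":0,"ry":-0.25,"rz":0,"fingers":1},{"x":0,"y":0,"z":0,"rx":0,"ry":-0.25,"rz":0,"fingers":1},{"x":-2,"y":0,"z":0,"rx":0,"ry":-0.25,"rz":0,"fingers":1},{"x":-4,"y":0,"z":0,"rx":0,"ry":-0.25,"rz":0,"fingers":1},{"x":-6,"y":0,"z":0,"rx":0,"ry":-0.25,"rz":0,"fingers":1},{"x":-8,"y":0,"z":0,"rx":0,"ry":-0.25,"rz":0,"fingers":1},{"x":-10,"y":0,"z":0,"rx":0,"ry":-0.25,"rz":0,"fingers":1},{"x":-11,"y":0,"z":0,"rx":0,"ry":-0.25,"rz":0,"fingers":1},{"x":-12,"y":0,"z":0,"rx":0,"ry":-0.25,"rz":0,"fingers":1},{"x":-12,"y":0,"z":0,"rx":0,"ry":-0.25,"rz":0,"fingers":1}]'

```text
time_s: 10.2
tool_pos: [0.521, -0.0546, 0.0306]
tool_rot: [180.0, 14.3, 101.0]
force: [-0.9, 0.9, 0.3]
grip_width: 0.0005
grasp_force: 0.3
```

```bash
python3 - <<'E'
from df import *
d=dish()
v=d-[.5195,-.0424];print('rel spot along,lat',v@[-.195,.981],v@[.981,.195])
shift([.5232,-.061,.030],101)
E
```

```text
dish [ 0.5189 -0.0346] med err 0.0006125157979123344 270
rel spot along,lat 0.007757999150055873 0.0009482583529434736
pos [ 0.521  -0.0546  0.0306] [179.9962  14.3232 101.0062] F [ 0.643   0.7681 -0.3989] t 10.25 
-> shift mm [-6.3368  0.945   2.2181] rotvec [0.0001 0.25   0.0001]
```

>>> drive_tool --moves '[{"x":-1,"y":0,"z":0.25,"rx":0,"ry":0,"rz":0,"fingers":1},{"x":-2,"y":0,"z":0.5,"rx":0,"ry":0,"rz":0,"fingers":1},{"x":-3,"y":0,"z":0.75,"rx":0,"ry":0,"rz":0,"fingers":1},{"x":-4,"y":0,"z":1,"rx":0,"ry":0,"rz":0,"fingers":1},{"x":-5,"y":0,"z":1.25,"rx":0,"ry":0,"rz":0,"fingers":1},{"x":-5.5,"y":0,"z":1.4,"rx":0,"ry":0,"rz":0,"fingers":1},{"x":-6,"y":0,"z":1.5,"rx":0,"ry":0,"rz":0,"fingers":1},{"x":-6,"y":0,"z":1.5,"rx":0,"ry":0,"rz":0,"fingers":1}]'

```text
time_s: 11.25
tool_pos: [0.5221, -0.0604, 0.0305]
tool_rot: [180.0, 14.3, 101.0]
force: [0.1, 1.2, 0.6]
grip_width: 0.0004
grasp_force: 0.8
```

```bash
python3 - <<'E'
from df import *
d=dish()
v=d-[.5195,-.0424];print('rel spot along,lat',v@[-.195,.981],v@[.981,.195])
print(sensors.get_obs()['force'],sensors.get_obs()['wrist_torque'])
E
```

```text
dish [ 0.52   -0.0401] med err 0.0006292161139135437 272
rel spot along,lat 0.0021104111287771643 0.0009500367443430668
[-0.6151  1.3237  0.2627] [ 0.5918  0.1995 -0.0557]
```

Still following with low force. I'll keep going in small steps until contact.

>>> drive_tool --moves '[{"x":-0.5,"y":0,"z":0.12,"rx":0,"ry":0,"rz":0,"fingers":1},{"x":-1,"y":0,"z":0.25,"rx":0,"ry":0,"rz":0,"fingers":1},{"x":-1.5,"y":0,"z":0.37,"rx":0,"ry":0,"rz":0,"fingers":1},{"x":-2,"y":0,"z":0.5,"rx":0,"ry":0,"rz":0,"fingers":1},{"x":-2.5,"y":0,"z":0.62,"rx":0,"ry":0,"rz":0,"fingers":1},{"x":-2.5,"y":0,"z":0.62,"rx":0,"ry":0,"rz":0,"fingers":1}]'

```text
time_s: 12.05
tool_pos: [0.5224, -0.0612, 0.0304]
tool_rot: [-180.0, 14.2, 101.1]
force: [-1.6, 7.3, 1.6]
grip_width: 0.0001
grasp_force: 3.5
```

```bash
python3 - <<'E'
from df import *
d=dish()
v=d-[.5195,-.0424];print('rel spot along,lat',v@[-.195,.981],v@[.981,.195])
print(sensors.get_obs()['force'],sensors.get_obs()['wrist_torque'])
E
```

```text
dish [ 0.5201 -0.0405] med err 0.0006202348304675254 276
rel spot along,lat 0.0017311840900531234 0.0009428847007845718
[-3.571   7.7988  2.3459] [ 1.6721  0.6278 -0.0302]
```

The dish is seated: 7.6 N along the stand's axis and no further motion. Backing off, then rising.

>>> drive_tool --moves '[{"x":1.5,"y":0,"z":-0.4,"rx":0,"ry":0,"rz":0,"fingers":1},{"x":4,"y":0,"z":-1,"rx":0,"ry":0,"rz":0,"fingers":1},{"x":8,"y":0,"z":-2,"rx":0,"ry":0,"rz":0,"fingers":1},{"x":12,"y":0,"z":-3,"rx":0,"ry":0,"rz":0,"fingers":1},{"x":10,"y":0,"z":-13,"rx":0,"ry":0,"rz":0,"fingers":1},{"x":4,"y":0,"z":-35,"rx":0,"ry":0,"rz":0,"fingers":1},{"x":0,"y":0,"z":-60,"rx":0,"ry":0,"rz":0,"fingers":1},{"x":5,"y":0,"z":-100,"rx":0,"ry":0.05,"rz":0,"fingers":1},{"x":5,"y":0,"z":-150,"rx":0,"ry":0.1,"rz":0,"fingers":1},{"x":5,"y":0,"z":-200,"rx":0,"ry":0.17,"rz":0,"fingers":1},{"x":3,"y":0,"z":-250,"rx":0,"ry":0.25,"rz":0,"fingers":1},{"x":-2,"y":0,"z":-290,"rx":0,"ry":0.25,"rz":0,"fingers":1},{"x":-2,"y":0,"z":-290,"rx":0,"ry":0.25,"rz":0,"fingers":1}]'

```text
time_s: 13.72
tool_pos: [0.511, 0.0049, 0.3162]
tool_rot: [179.6, -0.0, 101.0]
force: [-0.8, -0.1, -1.7]
grip_width: 0.0004
grasp_force: 0.0
```

```bash
python3 - <<'E'
from df import *
a=cam('top','top5.png')
m=mask(a,(255,200,290,250),lambda im:(im.min(2)>165));P=np.array([onz(a,u,v,.048)[:2] for u,v in cont(m)]);print(m.sum(),P.min(0),P.max(0))
shift([.535,-.14,.31],190)
print(sensors.get_obs()['qpos'])
E
```

```text
311 [ 0.4791 -0.0937] [ 0.5691 -0.0169]
pos [0.5099 0.0049 0.3139] [179.7989  -0.0098 100.9869] F [ 0.4489 -0.4802 -0.2505] t 13.775 
-> shift mm [-147.0251   -3.0269    3.9061] rotvec [ 0.0029  0.0026 -1.5536]
[-37.788   -1.8058  33.7478  96.2258   0.9726  85.0781   6.8535]
```

>>> drive_tool --moves '[{"x":-15,"y":0,"z":0,"rx":0,"ry":0,"rz":-0.12,"fingers":0.2},{"x":-30,"y":0,"z":0,"rx":0,"ry":0,"rz":-0.24,"fingers":0.2},{"x":-45,"y":0,"z":0,"rx":0,"ry":0,"rz":-0.36,"fingers":0.2},{"x":-60,"y":0,"z":0,"rx":0,"ry":0,"rz":-0.48,"fingers":0.2},{"x":-75,"y":0,"z":0,"rx":0,"ry":0,"rz":-0.6,"fingers":0.2},{"x":-90,"y":0,"z":0,"rx":0,"ry":0,"rz":-0.72,"fingers":0.2},{"x":-105,"y":0,"z":0,"rx":0,"ry":0,"rz":-0.84,"fingers":0.2},{"x":-120,"y":0,"z":0,"rx":0,"ry":0,"rz":-0.96,"fingers":0.2},{"x":-130,"y":-1,"z":0,"rx":0,"ry":0,"rz":-1.08,"fingers":0.2},{"x":-140,"y":-2,"z":0,"rx":0,"ry":0,"rz":-1.2,"fingers":0.2},{"x":-147,"y":-3,"z":0,"rx":0,"ry":0,"rz":-1.32,"fingers":0.2},{"x":-147,"y":-3,"z":0,"rx":0,"ry":0,"rz":-1.44,"fingers":0.2},{"x":-147,"y":-3,"z":0,"rx":0,"ry":0,"rz":-1.55,"fingers":0.2},{"x":-147,"y":-3,"z":0,"rx":0,"ry":0,"rz":-1.55,"fingers":0.2}]'

```text
time_s: 15.52
tool_pos: [0.5337, -0.1397, 0.311]
tool_rot: [180.0, -0.1, -170.3]
force: [0.1, -1.1, -0.3]
grip_width: 0.0351
grasp_force: 0.0
```

```bash
python3 - <<'E'
from df import *
w=cam('wrist','w6.png');a=cam('top','top6.png')
cv2.imwrite('pics/c6.png',np.hstack([cv2.imread('pics/w6.png')[:400],cv2.resize(cv2.imread('pics/top6.png')[190:270,240:320],(240,240)).repeat(1,0)[:240].copy() if 0 else np.vstack([cv2.resize(cv2.imread('pics/top6.png')[195:265,250:310],(240,280)),np.zeros((120,240,3),np.uint8)])]))
shift([.535,-.14,.31],190);print(sensors.get_obs()['qpos'],sensors.get_obs()['grip_width'])
print(proj(w,[.54-.069,-.1395-.0137,.202]),proj(w,[.54-.0225,-.1395-.004,.212]))
E
```

```text
pos [ 0.5339 -0.1396  0.3114] [ 179.9828   -0.0755 -170.3131] F [ 0.2093 -0.1148 -0.2604] t 15.625 
-> shift mm [-0.9803 -0.5606  1.3578] rotvec [ 0.0003 -0.0013 -0.0055]
[-26.3256   5.0344  41.2633  91.1458  -3.314   85.1497 114.7997] 0.0345822780052878
[273.9561 121.1233] [276.4556 191.9935]
```

View pics/c6.png

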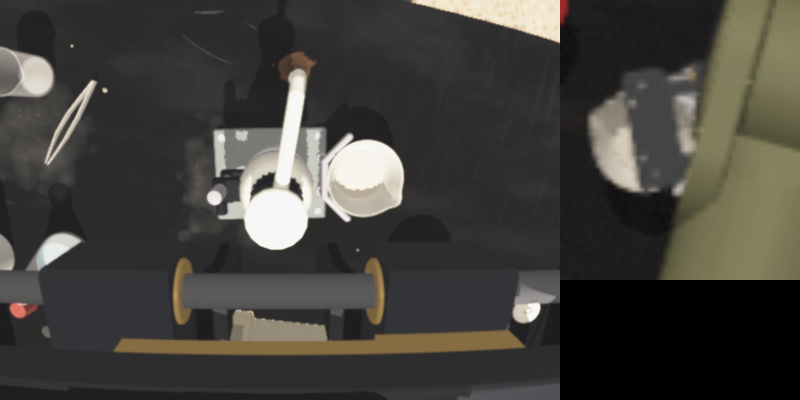

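The wrist view shows the dish at (365,178) sitting in the V against both arms. The head top is at (276,219). The tube runs from (285,180) to (297,75), leaning a few degrees toward the dish from its parked direction.

```bash
python3 - <<'E'
from df import *
w=cam('wrist')
m=mask(w,(236,60,330,243),lambda im:(im.min(2)>215))
c=cont(m);h=c[(c[:,1]>200)&(c[:,1]<238)]
P=np.array([onz(w,u,v,.212)[:2] for u,v in h]);f=least_squares(lambda s:np.hypot(*(P-s).T)-.0225,P.mean(0),loss='soft_l1',f_scale=.001)
f2=least_squares(lambda s:np.hypot(*(P-s[:2]).T)-s[2],[*P.mean(0),.0225],loss='soft_l1',f_scale=.001)
print('head',f.x,f2.x)
Q=[];W=[]
for v in range(90,176,5):
    q=np.where(m[v])[0];Q.append(onz(w,q.mean(),v,.204)[:2]);W.append(np.linalg.norm(onz(w,q.max()+.5,v,.202)-onz(w,q.min()-.5,v,.202)))
Q=np.array(Q);print('tube',Q[0],Q[-1],np.median(W));vx,vy,x0,y0=cv2.fitLine(Q.astype(np.float32),2,0,.01,.01).ravel();print('dir deg',np.degrees(np.arctan2(vy,vx)),'line',x0,y0, 'offset of head', (np.array([x0,y0])-f.x)@[-vy,vx])
# plate edges
g=mask(w,(205,120,330,222),lambda im:(im.min(2)>85)&(im.max(2)<190))
for v in range(130,215,14):
    q=np.where(g[v])[0];print(v,q.min(),q.max(),onz(w,q.min(),v,.008)[:2],end=' ')
# dish
d=mask(w,(326,135,410,222),lambda im:(im.min(2)>130));P=np.array([onz(w,u,v,.048)[:2] for u,v in cont(d) if u>345])
f3=least_squares(lambda s:np.hypot(*(P-s).T)-.043,P.mean(0),loss='soft_l1',f_scale=.001);print('\ndish',f3.x)
E
```

```text
head [ 0.5345 -0.1411] [ 0.5353 -0.141   0.0219]<stdin>:10: RuntimeWarning: Mean of empty slice.
  ret = ret.dtype.type(ret / rcount)
Traceback (most recent call last):
ValueError: zero-size array to reduction operation maximum which has no identity
```

```bash
python3 - <<'E'
from df import *
w=cam('wrist')
m=mask(w,(236,60,330,243),lambda im:(im.min(2)>150))
Q=[];W=[]
for v in range(90,150,4):
    q=np.where(m[v])[0]
    Q.append(onz(w,q.mean(),v,.203)[:2]);W.append(np.linalg.norm(onz(w,q.max()+.5,v,.202)-onz(w,q.min()-.5,v,.202)))
Q=np.array(Q);print('tube',Q[0],Q[-1],np.median(W));vx,vy,x0,y0=cv2.fitLine(Q.astype(np.float32),2,0,.01,.01).ravel();print('dir deg',np.degrees(np.arctan2(vy,vx)),'line',x0,y0, 'offset of head', (np.array([x0,y0])-[.535,-.141])@[-vy,vx])
g=mask(w,(205,120,330,222),lambda im:(im.min(2)>85))
for v in range(132,215,14):
    q=np.where(g[v])[0];print(v,q.min(),onz(w,q.min(),v,.008)[:2],end=' ')
for u in (230,245,260,270): 
    q=np.where(g[:,u])[0];print(u,q.min(),onz(w,u,q.min(),.008)[:2],end=' ')
d=mask(w,(326,135,410,222),lambda im:(im.min(2)>130));P=np.array([onz(w,u,v,.048)[:2] for u,v in cont(d) if u>345])
f3=least_squares(lambda s:np.hypot(*(P-s).T)-.043,P.mean(0),loss='soft_l1',f_scale=.001);print('\ndish',f3.x)
E
```

```text
tube [ 0.4486 -0.1419] [ 0.4856 -0.1348] 0.011574800521456059
dir deg 14.320765 line 0.46704298 -0.13890623 offset of head 0.01883789367353649
132 213 [ 0.5001 -0.2245] 146 214 [ 0.5165 -0.221 ] 160 214 [ 0.5334 -0.2188] 174 215 [ 0.5503 -0.2153] 188 239 [ 0.5627 -0.1836] 202 227 [ 0.5828 -0.1959] 230 128 [ 0.4921 -0.2049] 245 128 [ 0.4892 -0.1872] 260 128 [ 0.4862 -0.1695] 270 128 [ 0.4842 -0.1577] 
dish [ 0.5186 -0.0416]
```

```bash
python3 - <<'E'
from df import *
w=cam('wrist')
m=mask(w,(236,60,330,243),lambda im:(im.min(2)>170))
Q=[]
for v in range(84,124,3):
    q=np.where(m[v])[0]; Q.append(onz(w,(q.min()+q.max())/2,v,.203)[:2]); print(v,q.min(),q.max(),end=' ')
Q=np.array(Q);ax=np.array([.536,-.140]);print('\n',Q[0],Q[-1],np.degrees(np.arctan2(*(Q-ax).T[::-1]))%360,np.linalg.norm(Q-ax,axis=1))
shift([.474,-.141,.196],181)
E
```

```text
84 291 303 87 290 303 90 290 303 93 289 303 96 288 303 99 288 303 102 287 302 105 287 302 108 286 301 111 286 301 114 285 300 117 285 300 120 284 299 123 284 299 
 [ 0.4448 -0.142 ] [ 0.4709 -0.141 ] [181.2301 181.2459 181.044  181.056  181.0686 180.8465 181.0958 180.8622
 181.1261 180.8797 181.1601 180.8995 181.1984 180.9219] [0.0912 0.0892 0.0873 0.0853 0.0833 0.0814 0.0793 0.0773 0.0753 0.0733
 0.0712 0.0692 0.0671 0.0651]
pos [ 0.5343 -0.1396  0.3118] [ 179.9956   -0.0255 -170.2432] F [ 0.3585 -0.5344 -0.2213] t 15.775 
-> shift mm [ 59.5858   8.7903 115.8419] rotvec [ 0.     -0.0004  0.1528]
```

>>> drive_tool --moves '[{"x":20,"y":3,"z":0,"rx":0,"ry":0,"rz":0.05,"fingers":0.2},{"x":40,"y":6,"z":0,"rx":0,"ry":0,"rz":0.1,"fingers":0.2},{"x":59.5,"y":9,"z":0,"rx":0,"ry":0,"rz":0.153,"fingers":0.2},{"x":59.5,"y":9,"z":25,"rx":0,"ry":0,"rz":0.153,"fingers":0.2},{"x":59.5,"y":9,"z":50,"rx":0,"ry":0,"rz":0.153,"fingers":0.2},{"x":59.5,"y":9,"z":75,"rx":0,"ry":0,"rz":0.153,"fingers":0.2},{"x":59.5,"y":9,"z":90,"rx":0,"ry":0,"rz":0.153,"fingers":0.2},{"x":59.5,"y":9,"z":103,"rx":0,"ry":0,"rz":0.153,"fingers":0.2},{"x":59.5,"y":9,"z":115.5,"rx":0,"ry":0,"rz":0.153,"fingers":0.2},{"x":59.5,"y":9,"z":115.5,"rx":0,"ry":0,"rz":0.153,"fingers":0.2}]'

```text
time_s: 17.02
tool_pos: [0.4738, -0.1408, 0.1959]
tool_rot: [180.0, -0.1, -179.0]
force: [-0.9, 0.3, 0.6]
grip_width: 0.0348
grasp_force: 0.0
```

```bash
python3 - <<'E'
from sh import *
o=sensors.get_obs();print(o['qpos'])
R=Ro.from_euler('xyz',o['tool_rot'],degrees=True)
ax=np.array([.536,-.140]);yaw0=o['tool_rot'][2]%360
for k in range(1,19):
    ph=181-k*4.6; p=np.r_[ax+.062*np.array([np.cos(np.radians(ph)),np.sin(np.radians(ph))]),o['tool_pos'][2]]
    print(k,ph,np.round(R.inv().apply(p-o['tool_pos'])*1000,1)[:2],round(np.radians(yaw0-ph),3))
E
```

```text
[-27.4528  -0.5532  41.1282 108.6616   0.4028  71.8304 104.582 ]
1 176.4 [-0.4  4.7] 0.081
2 171.8 [-1.   9.6] 0.161
3 167.2 [-2.  14.5] 0.241
4 162.6 [-3.3 19.3] 0.322
5 158.0 [-5.1 23.9] 0.402
6 153.4 [-7.2 28.4] 0.482
7 148.8 [-9.7 32.7] 0.563
8 144.2 [-12.5  36.8] 0.643
9 139.6 [-15.7  40.7] 0.723
10 135.0 [-19.1  44.3] 0.803
11 130.4 [-22.8  47.6] 0.884
12 125.80000000000001 [-26.8  50.6] 0.964
13 121.2 [-31.   53.3] 1.044
14 116.60000000000001 [-35.4  55.6] 1.125
15 112.0 [-40.   57.5] 1.205
16 107.4 [-44.7  59.1] 1.285
17 102.80000000000001 [-49.5  60.4] 1.365
18 98.2 [-54.4  61.2] 1.446
```

>>> drive_tool --moves '[{"x":0,"y":0,"z":0,"rx":0,"ry":0,"rz":0,"fingers":0.58},{"x":0,"y":0,"z":0,"rx":0,"ry":0,"rz":0,"fingers":0.58},{"x":-0.4,"y":4.7,"z":0,"rx":0,"ry":0,"rz":0.08,"fingers":0.58},{"x":-1,"y":9.6,"z":0,"rx":0,"ry":0,"rz":0.16,"fingers":0.58},{"x":-2,"y":14.5,"z":0,"rx":0,"ry":0,"rz":0.24,"fingers":0.58},{"x":-3.3,"y":19.3,"z":0,"rx":0,"ry":0,"rz":0.32,"fingers":0.58},{"x":-5.1,"y":23.9,"z":0,"rx":0,"ry":0,"rz":0.4,"fingers":0.58},{"x":-7.2,"y":28.4,"z":0,"rx":0,"ry":0,"rz":0.48,"fingers":0.58},{"x":-9.7,"y":32.7,"z":0,"rx":0,"ry":0,"rz":0.56,"fingers":0.58},{"x":-12.5,"y":36.8,"z":0,"rx":0,"ry":0,"rz":0.64,"fingers":0.58},{"x":-15.7,"y":40.7,"z":0,"rx":0,"ry":0,"rz":0.72,"fingers":0.58},{"x":-19.1,"y":44.3,"z":0,"rx":0,"ry":0,"rz":0.8,"fingers":0.58},{"x":-22.8,"y":47.6,"z":0,"rx":0,"ry":0,"rz":0.88,"fingers":0.58},{"x":-26.8,"y":50.6,"z":0,"rx":0,"ry":0,"rz":0.96,"fingers":0.58},{"x":-31,"y":53.3,"z":0,"rx":0,"ry":0,"rz":1.04,"fingers":0.58},{"x":-35.4,"y":55.6,"z":0,"rx":0,"ry":0,"rz":1.12,"fingers":0.58},{"x":-40,"y":57.5,"z":0,"rx":0,"ry":0,"rz":1.2,"fingers":0.58},{"x":-42,"y":58.3,"z":0,"rx":0,"ry":0,"rz":1.24,"fingers":0.58},{"x":-42,"y":58.3,"z":0,"rx":0,"ry":0,"rz":1.24,"fingers":0.58}]'

```text
time_s: 19.4
tool_pos: [0.5155, -0.0818, 0.1969]
tool_rot: [180.0, 0.0, 110.0]
force: [0.7, 0.3, -0.1]
grip_width: 0.0185
grasp_force: 0.0
```

```bash
python3 - <<'E'
from sh import *
o=sensors.get_obs();print(o['qpos'],o['force'],o['grip_width'])
R=Ro.from_euler('xyz',o['tool_rot'],degrees=True)
ax=np.array([.536,-.140]);yaw0=o['tool_rot'][2]%360;print(yaw0)
for ph in np.arange(108,92,-2):
    p=np.r_[ax+.062*np.array([np.cos(np.radians(ph)),np.sin(np.radians(ph))]),o['tool_pos'][2]]
    print(ph,np.round(R.inv().apply(p-o['tool_pos'])*1000,1)[:2],round(np.radians(yaw0-ph),3))
E
```

```text
[-30.5566   3.7805  38.4764 105.1204  -2.4777  71.8998  28.6587] [ 0.7177  0.2533 -0.0682] 0.018488178374218928
110.0308023551814
108 [0.2 1.5] 0.035
106 [0.1 3.7] 0.07
104 [-0.1  5.8] 0.105
102 [-0.3  8. ] 0.14
100 [-0.7 10.1] 0.175
98 [-1.1 12.2] 0.21
96 [-1.6 14.4] 0.245
94 [-2.2 16.4] 0.28
```

>>> drive_tool --moves '[{"x":0.2,"y":1.5,"z":0,"rx":0,"ry":0,"rz":0.035,"fingers":0.58},{"x":0.1,"y":3.7,"z":0,"rx":0,"ry":0,"rz":0.07,"fingers":0.58},{"x":-0.1,"y":5.8,"z":0,"rx":0,"ry":0,"rz":0.105,"fingers":0.58},{"x":-0.3,"y":8,"z":0,"rx":0,"ry":0,"rz":0.14,"fingers":0.58},{"x":-0.5,"y":9,"z":0,"rx":0,"ry":0,"rz":0.158,"fingers":0.58},{"x":-0.7,"y":10.1,"z":0,"rx":0,"ry":0,"rz":0.175,"fingers":0.58},{"x":-0.9,"y":11,"z":0,"rx":0,"ry":0,"rz":0.19,"fingers":0.58},{"x":-1,"y":11.7,"z":0,"rx":0,"ry":0,"rz":0.2,"fingers":0.58},{"x":-1.1,"y":12.2,"z":0,"rx":0,"ry":0,"rz":0.21,"fingers":0.58},{"x":-1.1,"y":12.2,"z":0,"rx":0,"ry":0,"rz":0.21,"fingers":0.58}]'

```text
time_s: 20.65
tool_pos: [0.5271, -0.0786, 0.1966]
tool_rot: [180.0, -0.0, 98.0]
force: [-0.9, 0.2, -0.4]
grip_width: 0.0184
grasp_force: 0.1
```

>>> drive_tool --moves '[{"x":0,"y":0.6,"z":0,"rx":0,"ry":0,"rz":0.01,"fingers":0.58},{"x":-0.1,"y":1.2,"z":0,"rx":0,"ry":0,"rz":0.02,"fingers":0.58},{"x":-0.2,"y":1.8,"z":0,"rx":0,"ry":0,"rz":0.03,"fingers":0.58},{"x":-0.2,"y":1.8,"z":0,"rx":0,"ry":0,"rz":0.03,"fingers":0.58}]'

```text
time_s: 21.15
tool_pos: [0.5289, -0.0786, 0.1966]
tool_rot: [180.0, 0.0, 96.2]
force: [-0.6, 0.2, -0.4]
grip_width: 0.0179
grasp_force: 0.1
```

```bash
python3 - <<'E'
from sh import *
o=sensors.get_obs();print(o['force'],o['wrist_torque'],o['tool_pos'])
w=cam('wrist','w7.png')
E
```

```text
[-0.647   0.1972 -0.3648] [-0.0628  0.0643  0.0072] [ 0.5289 -0.0786  0.1966]
```

View pics/w7.png

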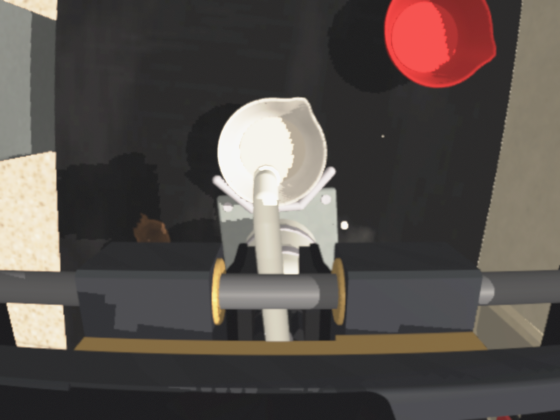

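The wrist view shows the dish at (272,153) in the V, with the spout's bend at (266,175) above it and leaning slightly left. Computing the angle numerically.

```bash
cat > sp.py <<'E'
from df import *
def spout(rows,x0,x1,z=.203,th=140):
    w=cam('wrist');im=w['image'].min(2);Q=[]
    ax=np.array([.536,-.140])
    for v in rows:
        q=np.where(im[v,x0:x1]>th)[0]+x0
        Q.append(onz(w,(q.min()+q.max())/2,v,z)[:2]);print(v,q.min(),q.max(),end='; ')
    Q=np.array(Q);print('\nang',np.degrees(np.arctan2(*(Q-ax).T[::-1]))%360,'r',np.linalg.norm(Q-ax,axis=1))
E
python3 - <<'E'
from sp import *
w=cam('wrist');print(w['image'][200:240:8,244:300:3].min(2))
spout(range(192,240,8),240,284,th=185)
E
```

```text
[[235 224 243 188 180 189 227 246 247 247 247 204 189 193 189 194 215 219
  170]
 [171 212 236 193 178 188 193 194 192 187 179 168 230 231 229 228 226 224
  222]
 [187 188 190 167 177 188 192 194 193 189 181 167 186 190 189 188 188 189
  190]
 [114 115 115 136 176 188 196 204 201 193 185 171 136 141 146 170 186 193
  200]
 [114 115 124 148 174 187 194 202 202 195 188 176 160 168 174 185 199 218
  223]]
192 240 279; 200 240 283; 208 240 283; 216 240 283; 224 259 273; 232 259 274; 
ang [101.1278 100.8401 101.0258 101.2278 100.2289 100.2714] r [0.0998 0.0965 0.0931 0.0898 0.0863 0.0828]
```

>>> drive_tool --moves '[{"x":0,"y":0.6,"z":0,"rx":0,"ry":0,"rz":0.01,"fingers":0.58},{"x":-0.1,"y":1.2,"z":0,"rx":0,"ry":0,"rz":0.02,"fingers":0.58},{"x":-0.2,"y":1.8,"z":0,"rx":0,"ry":0,"rz":0.03,"fingers":0.58},{"x":-0.3,"y":2.4,"z":0,"rx":0,"ry":0,"rz":0.04,"fingers":0.58},{"x":-0.3,"y":2.4,"z":0,"rx":0,"ry":0,"rz":0.04,"fingers":0.58}]'

```text
time_s: 21.92
tool_pos: [0.5303, -0.0786, 0.1963]
tool_rot: [-179.9, -0.0, 93.9]
force: [-5.1, 0.8, 1.7]
grip_width: 0.0177
grasp_force: 2.5
```

```bash
python3 - <<'E'
from sp import *
o=sensors.get_obs();print(o['force'],o['wrist_torque'],o['tool_pos'])
spout(range(224,241,4),250,279,th=172)
E
```

```text
[-5.144   0.8102  1.691 ] [0.0357 1.1454 0.0022] [ 0.5303 -0.0786  0.1963]
224 252 273; 228 252 273; 232 253 274; 236 253 274; 240 254 275; 
ang [99.5656 99.6913 99.5404 99.6719 99.5131] r [0.0864 0.0847 0.083  0.0812 0.0795]
```

Stop reached at 5 N. Backing off, rising, closing the fingers and going over the head.

>>> drive_tool --moves '[{"x":0,"y":-1.5,"z":0,"rx":0,"ry":0,"rz":0,"fingers":0.58},{"x":0,"y":-3.5,"z":0,"rx":0,"ry":0,"rz":0,"fingers":0.5},{"x":0,"y":-3.5,"z":-15,"rx":0,"ry":0,"rz":0,"fingers":0.5},{"x":0,"y":-3,"z":-35,"rx":0,"ry":0,"rz":0,"fingers":0.6},{"x":0,"y":-2,"z":-55,"rx":0,"ry":0,"rz":0,"fingers":1},{"x":-25,"y":-1,"z":-60,"rx":0,"ry":0,"rz":0,"fingers":1},{"x":-50,"y":1,"z":-55,"rx":0,"ry":0,"rz":0,"fingers":1},{"x":-61.5,"y":1.5,"z":-45,"rx":0,"ry":0,"rz":0,"fingers":1},{"x":-61.5,"y":1.5,"z":-35,"rx":0,"ry":0,"rz":0,"fingers":1},{"x":-61.5,"y":1.5,"z":-32,"rx":0,"ry":0,"rz":0,"fingers":1},{"x":-61.5,"y":1.5,"z":-32,"rx":0,"ry":0,"rz":0,"fingers":1}]'

```text
time_s: 23.35
tool_pos: [0.537, -0.1387, 0.2282]
tool_rot: [-180.0, -0.0, 94.0]
force: [0.2, -0.3, 0.3]
grip_width: 0.0006
grasp_force: 0.0
```

```bash
python3 - <<'E'
from sp import *
o=sensors.get_obs();print(o['force'],o['tool_pos'],o['tool_rot'],o['grip_width'])
w=cam('wrist');im=w['image'].min(2)
for r in(50,60,70,80,90,100):
    print(r,proj(w,[.536-.18*r/1000,-.14+.983*r/1000,.203]))
E
```

```text
[ 0.1973 -0.3086  0.2913] [ 0.537  -0.1387  0.2282] [-179.9655   -0.0321   94.0498] 0.0006335787665543996
50 [265.7635 156.2906]
60 [263.2747 135.1851]
70 [260.7379 113.6355]
80 [258.1578  91.6781]
90 [255.5399  69.3577]
100 [252.8913  46.7285]
```

```bash
python3 - <<'E'
from sp import *
w=cam('wrist');im=w['image'].min(2)
for v in range(95,180,14): print(v,im[v,238:292:3])
E
```

```text
95 [235 235 235 229 182 231 245 247 247 247 247 244 235 235 235 235 170 151]
109 [242 242 243 244 195 208 240 246 247 247 247 247 237 227 154 159 165 163]
123 [194 234 242 236 230 173 225 244 247 247 247 247 244 193 180 179 195 217]
137 [116 119 164 173 215 190 195 237 246 247 247 247 241 209 186 186 187 188]
151 [186 149 139 153 160 119 159 218 242 247 247 247 247 245 168 167 163 178]
165 [114 114 114 116 143 130 141 182 232 245 247 247 247 247 225 202 203 204]
179 [117 148 154 160 170 189 217 190 207 240 246 247 247 247 247 246 247 247]
```

>>> drive_tool --moves '[{"x":0,"y":0,"z":2,"rx":0,"ry":0,"rz":0,"fingers":1},{"x":0,"y":0,"z":4,"rx":0,"ry":0,"rz":0,"fingers":1},{"x":0,"y":0,"z":6,"rx":0,"ry":0,"rz":0,"fingers":1},{"x":0,"y":0,"z":8,"rx":0,"ry":0,"rz":0,"fingers":1},{"x":0,"y":0,"z":10,"rx":0,"ry":0,"rz":0,"fingers":1},{"x":0,"y":0,"z":12,"rx":0,"ry":0,"rz":0,"fingers":1},{"x":0,"y":0,"z":12,"rx":0,"ry":0,"rz":0,"fingers":1}]'

```text
time_s: 24.32
tool_pos: [0.5371, -0.1399, 0.2167]
tool_rot: [180.0, -0.0, 94.0]
force: [-1.1, 0.2, 2.6]
grip_width: 0.0002
grasp_force: 1.6
```

>>> drive_tool --moves '[{"x":0,"y":0,"z":2,"rx":0,"ry":0,"rz":0,"fingers":1},{"x":0,"y":0,"z":4,"rx":0,"ry":0,"rz":0,"fingers":1},{"x":0,"y":0,"z":6,"rx":0,"ry":0,"rz":0,"fingers":1},{"x":0,"y":0,"z":7.5,"rx":0,"ry":0,"rz":0,"fingers":1},{"x":0,"y":0,"z":9,"rx":0,"ry":0,"rz":0,"fingers":1},{"x":0,"y":0,"z":9,"rx":0,"ry":0,"rz":0,"fingers":1}]'

```text
time_s: 25.08
tool_pos: [0.5371, -0.14, 0.2076]
tool_rot: [180.0, 0.0, 93.9]
force: [-1.8, 0.2, 5.0]
grip_width: 0.0005
grasp_force: 2.4
```

>>> drive_tool --moves '[{"x":0,"y":0,"z":1,"rx":0,"ry":0,"rz":0,"fingers":1},{"x":0,"y":0,"z":2,"rx":0,"ry":0,"rz":0,"fingers":1},{"x":0,"y":0,"z":2.7,"rx":0,"ry":0,"rz":0,"fingers":1},{"x":0,"y":0,"z":2.7,"rx":0,"ry":0,"rz":0,"fingers":1}]'

```text
time_s: 25.58
tool_pos: [0.5371, -0.1399, 0.205]
tool_rot: [180.0, -0.0, 94.0]
force: [-1.6, 0.5, 5.9]
grip_width: 0.0006
grasp_force: 2.6
```

>>> drive_tool --moves '[{"x":0,"y":0,"z":0.5,"rx":0,"ry":0,"rz":0,"fingers":1},{"x":0,"y":0,"z":1,"rx":0,"ry":0,"rz":0,"fingers":1},{"x":0,"y":0,"z":1.4,"rx":0,"ry":0,"rz":0,"fingers":1},{"x":0,"y":0,"z":1.4,"rx":0,"ry":0,"rz":0,"fingers":1}]'

```text
time_s: 26.08
tool_pos: [0.5372, -0.14, 0.2044]
tool_rot: [180.0, -0.0, 94.0]
force: [-2.3, 0.3, 8.8]
grip_width: 0.0006
grasp_force: 4.6
```

Bottomed: travel 15.6-16 mm with a force step. Releasing slowly and rising clear.

>>> drive_tool --moves '[{"x":0,"y":0,"z":-2,"rx":0,"ry":0,"rz":0,"fingers":1},{"x":0,"y":0,"z":-4,"rx":0,"ry":0,"rz":0,"fingers":1},{"x":0,"y":0,"z":-7,"rx":0,"ry":0,"rz":0,"fingers":1},{"x":0,"y":0,"z":-10,"rx":0,"ry":0,"rz":0,"fingers":1},{"x":0,"y":0,"z":-13,"rx":0,"ry":0,"rz":0,"fingers":1},{"x":0,"y":0,"z":-16,"rx":0,"ry":0,"rz":0,"fingers":1},{"x":0,"y":0,"z":-20,"rx":0,"ry":0,"rz":0,"fingers":1},{"x":0,"y":0,"z":-30,"rx":0,"ry":0,"rz":0,"fingers":1},{"x":0,"y":0,"z":-50,"rx":0,"ry":0,"rz":0,"fingers":0.3},{"x":0,"y":0,"z":-70,"rx":0,"ry":0,"rz":0,"fingers":0.2},{"x":0,"y":0,"z":-70,"rx":0,"ry":0,"rz":0,"fingers":0.2}]'

```text
time_s: 27.45
tool_pos: [0.5379, -0.1402, 0.275]
tool_rot: [179.8, 0.0, 94.0]
force: [0.1, -0.3, -0.3]
grip_width: 0.0227
grasp_force: 0.0
```

```bash
python3 - <<'E'
from sp import *
w=cam('wrist');im=w['image'].min(2)
m=(im>215).astype(np.uint8);Q=[];ax=np.array([.536,-.14])
for r in range(45,80,5):
    u,v=proj(w,[*(ax+r/1000*np.array([np.cos(np.radians(100)),np.sin(np.radians(100))])),.203]);v=int(round(v))
    q=np.where(im[v,int(u)-14:int(u)+15]>225)[0]+int(u)-14
    if len(q): p=onz(w,(q.min()+q.max())/2,v,.204)[:2]-ax;print(r,v,q.min(),q.max(),np.degrees(np.arctan2(p[1],p[0])))
P=ax+.062*np.array([np.cos(np.radians(100)),np.sin(np.radians(100))])
shift([*P,.196],100)
E
```

```text
45 153 265 277 97.62362779133997
50 145 264 276 97.93399179115835
55 136 262 275 98.44607555876617
60 128 261 275 98.35416996424753
65 119 260 273 98.74893160219362
70 111 249 272 101.26427611398069
75 102 258 272 98.74772720205026
pos [ 0.5372 -0.1399  0.2738] [179.9389  -0.0007  93.9581] F [ 0.7347 -0.4247 -0.4794] t 27.5 
-> shift mm [61.6902 -7.8549 77.8017] rotvec [ 0.0011  0.     -0.1055]
```

>>> drive_tool --moves '[{"x":30,"y":-4,"z":0,"rx":0,"ry":0,"rz":-0.05,"fingers":0.2},{"x":61.5,"y":-8,"z":0,"rx":0,"ry":0,"rz":-0.105,"fingers":0.2},{"x":61.5,"y":-8,"z":20,"rx":0,"ry":0,"rz":-0.105,"fingers":0.2},{"x":61.5,"y":-8,"z":40,"rx":0,"ry":0,"rz":-0.105,"fingers":0.2},{"x":61.5,"y":-8,"z":60,"rx":0,"ry":0,"rz":-0.105,"fingers":0.2},{"x":61.5,"y":-8,"z":77,"rx":0,"ry":0,"rz":-0.105,"fingers":0.2},{"x":61.5,"y":-8,"z":77,"rx":0,"ry":0,"rz":-0.105,"fingers":0.58},{"x":61.5,"y":-8,"z":77,"rx":0,"ry":0,"rz":-0.105,"fingers":0.58},{"x":61.5,"y":-8,"z":77,"rx":0,"ry":0,"rz":-0.105,"fingers":0.58}]'

```text
time_s: 28.62
tool_pos: [0.5253, -0.0792, 0.1973]
tool_rot: [179.9, 0.0, 100.0]
force: [0.6, 0.1, 0.0]
grip_width: 0.0193
grasp_force: 0.0
```

```bash
python3 - <<'E'
from sh import *
o=sensors.get_obs();print(o['qpos'],o['force'],o['tool_pos'],o['grip_width'])
R=Ro.from_euler('xyz',o['tool_rot'],degrees=True)
ax=np.array([.536,-.140]);yaw0=o['tool_rot'][2]%360;print(yaw0)
for k in range(1,21):
    ph=100+k*4.7; p=np.r_[ax+.062*np.array([np.cos(np.radians(ph)),np.sin(np.radians(ph))]),o['tool_pos'][2]]
    print(k,round(ph,1),np.round(R.inv().apply(p-o['tool_pos'])*1000,1)[:2],round(np.radians(yaw0-ph),3))
E
```

```text
[-31.1747   5.189   39.2969 103.9459  -3.4744  71.9797  19.045 ] [0.5517 0.1273 0.0356] [ 0.5253 -0.0792  0.1973] 0.019316555380258893
99.96695692391
1 104.7 [ 0.  -5.2] -0.083
2 109.4 [ -0.6 -10.2] -0.165
3 114.1 [ -1.6 -15.2] -0.247
4 118.8 [ -3.1 -20. ] -0.329
5 123.5 [ -4.9 -24.8] -0.411
6 128.2 [ -7.1 -29.4] -0.493
7 132.9 [ -9.7 -33.7] -0.575
8 137.6 [-12.6 -37.9] -0.657
9 142.3 [-15.9 -41.8] -0.739
10 147.0 [-19.5 -45.4] -0.821
11 151.7 [-23.3 -48.7] -0.903
12 156.4 [-27.5 -51.7] -0.985
13 161.1 [-31.8 -54.3] -1.067
14 165.8 [-36.4 -56.6] -1.149
15 170.5 [-41.1 -58.5] -1.231
16 175.2 [-45.9 -60. ] -1.313
17 179.9 [-50.9 -61.1] -1.395
18 184.6 [-55.9 -61.8] -1.477
19 189.3 [-61. -62.] -1.559
20 194.0 [-66.1 -61.9] -1.641
```

>>> drive_tool --moves '[{"x":0,"y":-5.2,"z":0,"rx":0,"ry":0,"rz":-0.083,"fingers":0.58},{"x":-0.6,"y":-10.2,"z":0,"rx":0,"ry":0,"rz":-0.165,"fingers":0.58},{"x":-1.6,"y":-15.2,"z":0,"rx":0,"ry":0,"rz":-0.247,"fingers":0.58},{"x":-3.1,"y":-20,"z":0,"rx":0,"ry":0,"rz":-0.329,"fingers":0.58},{"x":-4.9,"y":-24.8,"z":0,"rx":0,"ry":0,"rz":-0.411,"fingers":0.58},{"x":-7.1,"y":-29.4,"z":0,"rx":0,"ry":0,"rz":-0.493,"fingers":0.58},{"x":-9.7,"y":-33.7,"z":0,"rx":0,"ry":0,"rz":-0.575,"fingers":0.58},{"x":-12.6,"y":-37.9,"z":0,"rx":0,"ry":0,"rz":-0.657,"fingers":0.58},{"x":-15.9,"y":-41.8,"z":0,"rx":0,"ry":0,"rz":-0.739,"fingers":0.58},{"x":-19.5,"y":-45.4,"z":0,"rx":0,"ry":0,"rz":-0.821,"fingers":0.58},{"x":-23.3,"y":-48.7,"z":0,"rx":0,"ry":0,"rz":-0.903,"fingers":0.58},{"x":-27.5,"y":-51.7,"z":0,"rx":0,"ry":0,"rz":-0.985,"fingers":0.58},{"x":-31.8,"y":-54.3,"z":0,"rx":0,"ry":0,"rz":-1.067,"fingers":0.58},{"x":-36.4,"y":-56.6,"z":0,"rx":0,"ry":0,"rz":-1.149,"fingers":0.58},{"x":-41.1,"y":-58.5,"z":0,"rx":0,"ry":0,"rz":-1.231,"fingers":0.58},{"x":-45.9,"y":-60,"z":0,"rx":0,"ry":0,"rz":-1.313,"fingers":0.58},{"x":-50.9,"y":-61.1,"z":0,"rx":0,"ry":0,"rz":-1.395,"fingers":0.58},{"x":-55.9,"y":-61.8,"z":0,"rx":0,"ry":0,"rz":-1.477,"fingers":0.58},{"x":-55.9,"y":-61.8,"z":0,"rx":0,"ry":0,"rz":-1.477,"fingers":0.58}]'

```text
time_s: 31.0
tool_pos: [0.4739, -0.1453, 0.1971]
tool_rot: [-180.0, 0.1, -175.5]
force: [-0.2, 0.1, -0.7]
grip_width: 0.0187
grasp_force: 0.0
```

```bash
python3 - <<'E'
from sh import *
o=sensors.get_obs();print(o['qpos'],o['force'],o['tool_pos'])
R=Ro.from_euler('xyz',o['tool_rot'],degrees=True)
ax=np.array([.536,-.140]);yaw0=o['tool_rot'][2]%360;print(yaw0)
for ph in np.arange(186,198,1.5):
    p=np.r_[ax+.062*np.array([np.cos(np.radians(ph)),np.sin(np.radians(ph))]),o['tool_pos'][2]]
    print(ph,np.round(R.inv().apply(p-o['tool_pos'])*1000,1)[:2],round(np.radians(yaw0-ph),3))
E
```

```text
[-27.489   -0.5647  41.7016 108.5219   0.3738  71.8293 108.5931] [-0.1776  0.0913 -0.6906] [ 0.4739 -0.1453  0.1971]
184.4979606284353
186.0 [-0.3 -1.2] -0.026
187.5 [-0.4 -2.8] -0.052
189.0 [-0.5 -4.5] -0.079
190.5 [-0.6 -6.1] -0.105
192.0 [-0.8 -7.7] -0.131
193.5 [-1.1 -9.3] -0.157
195.0 [ -1.3 -10.9] -0.183
196.5 [ -1.7 -12.5] -0.209
```

>>> drive_tool --moves '[{"x":-0.3,"y":-1.2,"z":0,"rx":0,"ry":0,"rz":-0.026,"fingers":0.58},{"x":-0.4,"y":-2.8,"z":0,"rx":0,"ry":0,"rz":-0.052,"fingers":0.58},{"x":-0.5,"y":-4.5,"z":0,"rx":0,"ry":0,"rz":-0.079,"fingers":0.58},{"x":-0.6,"y":-6.1,"z":0,"rx":0,"ry":0,"rz":-0.105,"fingers":0.58},{"x":-0.7,"y":-7,"z":0,"rx":0,"ry":0,"rz":-0.118,"fingers":0.58},{"x":-0.8,"y":-7.7,"z":0,"rx":0,"ry":0,"rz":-0.131,"fingers":0.58},{"x":-0.9,"y":-8.5,"z":0,"rx":0,"ry":0,"rz":-0.144,"fingers":0.58},{"x":-1.1,"y":-9.3,"z":0,"rx":0,"ry":0,"rz":-0.157,"fingers":0.58},{"x":-1.1,"y":-9.3,"z":0,"rx":0,"ry":0,"rz":-0.157,"fingers":0.58}]'

```text
time_s: 32.12
tool_pos: [0.4754, -0.1541, 0.1965]
tool_rot: [-180.0, -0.0, -166.4]
force: [-0.5, 1.1, 0.6]
grip_width: 0.0185
grasp_force: 0.1
```

```bash
python3 - <<'E'
from sp import *
o=sensors.get_obs();print(o['force'],o['wrist_torque'],o['tool_pos'])
w=cam('wrist');im=w['image'].min(2);ax=np.array([.536,-.14])
for v in range(190,242,8):
    q=np.where(im[v,240:310]>140)[0]+240
    if len(q): p=onz(w,(q.min()+q.max())/2,v,.203)[:2]-ax;print(v,q.min(),q.max(),np.degrees(np.arctan2(p[1],p[0]))%360,np.linalg.norm(p))
E
```

```text
[-0.4874  1.1116  0.557 ] [0.0765 0.0668 0.0362] [ 0.4754 -0.1541  0.1965]
190 280 302 190.3516217528654 0.10148697372477336
198 240 303 194.80333543415946 0.09806820882976093
206 240 303 194.8540008182922 0.09475768656300523
214 277 303 190.2006259298861 0.09154760329411571
222 261 303 192.17666970954213 0.08802891057755634
230 249 303 193.7827480252699 0.08457813458412423
238 244 309 193.6481308042043 0.08111251961810886
```

>>> drive_tool --moves '[{"x":-0.1,"y":-0.6,"z":0,"rx":0,"ry":0,"rz":-0.01,"fingers":0.58},{"x":-0.1,"y":-1.2,"z":0,"rx":0,"ry":0,"rz":-0.02,"fingers":0.58},{"x":-0.1,"y":-1.2,"z":0,"rx":0,"ry":0,"rz":-0.02,"fingers":0.58}]'

```text
time_s: 32.55
tool_pos: [0.4758, -0.1553, 0.1965]
tool_rot: [180.0, -0.0, -165.3]
force: [-1.0, 1.2, -0.7]
grip_width: 0.0184
grasp_force: 0.1
```

>>> drive_tool --moves '[{"x":-0.1,"y":-0.5,"z":0,"rx":0,"ry":0,"rz":-0.01,"fingers":0.58},{"x":-0.1,"y":-1,"z":0,"rx":0,"ry":0,"rz":-0.02,"fingers":0.58},{"x":-0.1,"y":-1,"z":0,"rx":0,"ry":0,"rz":-0.02,"fingers":0.58}]'

```text
time_s: 32.92
tool_pos: [0.4761, -0.1558, 0.1964]
tool_rot: [180.0, -0.0, -164.1]
force: [-1.5, 2.0, -0.1]
grip_width: 0.0181
grasp_force: 0.7
```

```bash
python3 - <<'E'
from sp import *
o=sensors.get_obs();print(o['force'],o['wrist_torque'],o['tool_pos'])
w=cam('wrist');im=w['image'].min(2);ax=np.array([.536,-.14])
for v in range(206,242,8): print(v,im[v,270:318:2])
E
```

```text
[-1.4856  1.9546 -0.0526] [0.3061 0.1405 0.0053] [ 0.4761 -0.1558  0.1964]
206 [122 122 122 122 126 163 185 197 202 205 208 210 223 231 228 209 191 175
 133 125 124 124 124 124]
214 [124 124 123 124 134 172 188 196 202 206 208 209 208 207 203 197 189 164
 127 124 124 124 124 127]
222 [165 165 165 165 165 180 191 198 203 207 209 209 208 206 202 196 186 158
 125 124 124 124 123 131]
230 [156 160 161 159 168 186 196 203 208 214 216 217 213 209 204 196 184 147
 126 125 125 123 124 145]
238 [167 167 167 172 201 191 200 206 211 214 216 215 211 207 217 240 218 134
 133 148 129 126 126 163]
```

A stop is being felt (force and grip rise, lag). Backing off, lifting and checking.

>>> drive_tool --moves '[{"x":0,"y":2,"z":0,"rx":0,"ry":0,"rz":0,"fingers":0.5},{"x":0,"y":3.5,"z":0,"rx":0,"ry":0,"rz":0,"fingers":0.3},{"x":0,"y":3.5,"z":0,"rx":0,"ry":0,"rz":0,"fingers":0.2},{"x":0,"y":3.5,"z":-20,"rx":0,"ry":0,"rz":0,"fingers":0.2},{"x":0,"y":3.5,"z":-50,"rx":0,"ry":0,"rz":0,"fingers":0.2},{"x":-20,"y":3.5,"z":-85,"rx":0,"ry":0,"rz":0.03,"fingers":0.2},{"x":-40,"y":3.5,"z":-115,"rx":0,"ry":0,"rz":0.06,"fingers":0.2},{"x":-60,"y":3.5,"z":-115,"rx":0,"ry":0,"rz":0.1,"fingers":0.2},{"x":-60,"y":3.5,"z":-115,"rx":0,"ry":0,"rz":0.1,"fingers":0.2}]'

```text
time_s: 34.1
tool_pos: [0.5337, -0.1356, 0.3112]
tool_rot: [-179.9, -0.0, -169.7]
force: [0.3, -0.6, -0.6]
grip_width: 0.0352
grasp_force: 0.0
```

```bash
python3 - <<'E'
from sp import *
w=cam('wrist');ax=np.array([.536,-.14]);a=cam('top');b=cam('side')
im=w['image'].min(2)
A=[]
for r in range(66,80,3):
    u,v=proj(w,[*(ax+r/1000*np.array([np.cos(np.radians(190)),np.sin(np.radians(190))])),.203]);u=int(u);v=int(round(v))
    q=np.where(im[v,u-20:u+21]>165)[0]+u-20
    p=onz(w,(q.min()+q.max())/2,v,.203)[:2]-ax;print(r,u,v,q.min(),q.max(),np.degrees(np.arctan2(p[1],p[0]))%360)
# stand edge angle: -y edge of plate (left edge), edges by threshold along lines
u,v=proj(w,[.5186,-.0416,.048]);u,v=int(u),int(v);print('dish px',u,v)
d=mask(w,(u-38,v-50,u+60,v+50),lambda im:(im.min(2)>130));P=np.array([onz(w,x,y,.048)[:2] for x,y in cont(d) if x>u-20])
f3=least_squares(lambda s:np.hypot(*(P-s).T)-.043,P.mean(0),loss='soft_l1',f_scale=.001);print('dish',f3.x)
m=mask(w,(u-140,v-60,u-30,v+70),lambda im:(im.min(2)>215))
c=cont(m);print('head px',c.min(0),c.max(0), proj(w,[*ax,.212]))
np.save('w.npy',im); print(sensors.get_obs()['tool_pos'],sensors.get_obs()['tool_rot'],sensors.get_obs()['time_s'])
E
```

```text
66 271 120 261 276 191.8174103358203
69 271 116 261 276 191.74554385565907
72 271 111 261 276 191.66370946570652
75 271 107 261 276 191.60386235316588
78 271 102 261 276 191.53519973636742
dish px 362 178
dish [ 0.5181 -0.0418]
head px [238 174] [306 246] [271.2911 216.9754]
[ 0.532  -0.1369  0.311 ] [ 179.9916   -0.0683 -169.8654] 34.25
```

The spout is parked (191.6°, stand -x about 191°). The dish is unmoved in the V, and the arm is clear.

```bash
python3 -c "
from h import *
print(workorder.sign_off())"
```

```text
the job is handed in; nothing more can be done
None
```

The job is handed in, with no result reported back: the dish stands in the V, the pump was pressed fully once (peak force 8.8 N, slightly over the 6 to 8 N asked) with the dish under the spout, and the spout is back within about 1° of its parked place.

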